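Close the ball case and fasten its hasp

ROBOT

A 6-joint arm with a two-finger parallel gripper is mounted at the origin on the work surface. World frame = base frame: x ahead of the robot, y to its left, z up, the work surface at z = 0. Lengths are in m, angles in rad, forces in N, time in s.
With the tool pointing down it reaches from about 0.375 to 0.975 m from the base axis. Payload 3.8 kg.
Tool frame: the origin (TCP) lies midway between the tips of the shut fingers; the grasp point (between the pads) lies 19 mm behind it; z points along the fingers, y is the line along which they close (so a half turn about z gives the same grasp; the last joint's range is limited). The gripper opens to 85 mm and grips with 20 to 120 N. Pads are 22 mm wide; open, the fingers measure 114 mm over their backs; the gripper's body (76 mm by 85 mm) begins 54 mm behind the grasp point. The pads swing forward as they close: fully open they stand 13 mm farther back than shut.
Start: joints at [-1.144, 0.264, 1.604, -0, 1.274, -0.037], TCP at [0.302, -0.604, 0.231] pointing down, gripper open.
Joint ranges: [-2.63, 2.63], [-0.94, 2.18], [0.31, 2.57], [-1.31, 4.45], [0, 2.66], [-2.55, 2.55]. Speed limits (rad/s): [2.57, 2.57, 3.14, 3.14, 3.14, 3.14].

INTERFACE

Orientations are given as a rotation vector (axis times angle).
In Python, from workcell import * gives the robot as it stands. The module is installed in compiled form; this text tells all that it offers.
- The arm moves only by the tool apply_moves, never from a script. Its arguments are lists of equal length, an entry for each row: "fingers": the opening, from 0 (shut) to 1 (fully open); "travel": the shift along the tool's x, y, z normalised to -1 to 1, where 1 is 0.05 m, a list of three; "rotation": the turn, a rotation vector about the tool's x, y, z normalised to -1 to 1, where 1 is 6 degrees, a list of three. In form: {"fingers": [fingers, ...], "travel": [[dx, dy, dz], ...], "rotation": [[ax, ay, az], ...]}. A call has 1 to 12 rows; each row shifts and turns the commanded pose from where the row before left it, along the tool's axes as they then stand; what a row does not reach is not made up. A row lasts 1/10 s, in which the tool goes at most 50 mm and 8.59 degrees, less where a joint would pass 70% of its speed; a pose out of reach is approached as far as the arm can. A call with a number of a shift or a turn outside -1 to 1 is refused whole. A call with a gripper value outside its range is refused whole. The fingers move at their own pace and stop on an object; "newtons" is the grip in N (left out, the last holds). Time passes only in rows, so rows that do not move let the fingers close. It gives the time, the measured TCP pose, the force, the opening and the grip force at its end, in the units of the state.
- read_state(): the state, without advancing time (a new reading comes with each control period).
- read_camera(name): name is "side" or "top" or "wrist"; returns a dict with "image" (420x560x3 uint8, red, green, blue), "fx", "fy", "cx", "cy" (pixels), "extrinsics" (4x4, takes a point from world to camera coordinates). Camera axes: x right, y down, z forward; pixel columns grow to the right and rows downward; lengths in m; the calibration is good to about 2 mm. A picture is of the moment at which its call begins. There is no depth.
- finish_job(): hands the job in; it is judged then, once.
Trained networks look in the newest picture that a camera, given by its name, has taken for a name from the list of things; names that differ only in an ending like _2 or _b are one class to them, and where a whole thing is asked for, a point or a joint stands for the part that bears it (a point fixed in the world has none). Each returns a list of dicts, best first, with "p" (0 to 1); they miss things now and then, are a little off and sometimes report something else, mostly with a low value. They report only what shows in the picture. A call takes as long as a camera call.
- regions_of(camera, name): "mask" (420x560 bool, what is visible of it) and "bbox" ([left, top, width, height] in pixels, round what is visible of it).
- tip_of(camera, name): "location" ([column, row] in pixels: a listed point, or the origin of a listed thing).
The state is a dict: "time": time; "q": joint angles; "joint_vel": joint speeds; "joint_torque": joint torques, N m; "tool_pos": TCP position; "tcp_rot": TCP orientation; "wrist_force": force on the tool from outside, world axes, zero at the start; "torque": the same for the moment, N m; "width": opening from 0.0 (shut) to 1.0 (fully open); "grip_force": force on a finger pad.
Only numpy, scipy, OpenCV 4.12 (cv2) and the standard library are available. Lean on these libraries where they do the work, as an engineer would, in place of code of your own. Each camera call takes 0.05 s, during which the arm holds its last target. There are 200 camera calls.

TASK

Pack-up time at the control bench: push the orange lid of the ball case fully shut, and only then swing the blue hasp at its front over the brass staple on the lid and press it down flat. Leave the other things on the bench where they are.

Things in the scene. Friction and masses are not known exactly. Their poses are not given: they have to be found in the camera images.
- case: black hard case with an orange lid, fixed to the bench: 160 deep (its x) x 220 wide (its y) x 75 high without the lid; origin at the centre of its underside on the bench, z up, its front (hasp side) looks along its -x. Grey foam with steel balls inside. The hasp's mounting leaf stands 5 mm off the front face, 40 wide
- lid (a joint): angle of the orange lid: 0 = shut flat, grows as its front edge rises; it stays where it is left (stiff hinge). The lid is a slab 160 x 220 x 22, hinged along the case's rear top edge (case x = +80, z = 75, axis along the case's y); shut, its top is 97 above the bench
- hasp (a joint): angle of the blue hasp: 0 = lying flat on the shut lid with the staple through its slot, 1.57 = upright, more = leaning outward off the case's front, at most 2.6; it stays where it is left (stiff hinge)
- hasp_hinge (a point): middle of the hasp's hinge line, at the top of the case's front: case frame (-86, 0, 99); the hinge line runs along the case's y
- hasp_end (a point): middle of the hasp's free end, mid-thickness, 90 from its hinge line. The hasp is a blue-painted steel plate 36 wide, 4 thick, with a slot 12 wide from 30 to 60 from the hinge line, and a solid pad from 60 to 90 to press on
- lid_front (a point): middle of the lid's front upper edge (moves with the lid)
- staple (a point): top of the brass staple, a loop of 6 mm wire 24 long along the case's x, 6 wide, standing 16 above the lid's top, centred 121 in front of the lid's hinge line (moves with the lid)
- screwdriver: loose screwdriver lying beside the case, about 200 long; origin under its middle
- multimeter: loose yellow multimeter, 140 x 70 x 32, lying behind the case; origin at the centre of its underside, long along its x
- adapter: loose black power adapter, 110 x 50 x 32; origin at the centre of its underside
- mug: loose blue mug, 80 across, 90 high; origin at the centre of its underside
- jar: loose clear jar with a white cap, 60 across, 80 high; origin at the centre of its underside
- spool: loose green wire spool, 60 across, 50 high; origin at the centre of its underside
- board: loose green circuit board, 100 x 70 x 6, parts on it up to 18 high; origin at the centre of its underside

How it is judged:
By the outcome, as a careful person would: the job done as asked, in the order asked, and still so for the second after the job is handed in, with the robot touching nothing.
It also fails if it takes over 42 s, if anything falls off the work surface, if the arm or the gripper's body presses on something with over 40 N, if the wrist force passes 120 N, or if a joint passes its speed limit or range.

## Working session

There is one attempt and no reset: what is moved stays moved. The work goes in short steps, Python scripts to look and compute and a tool call to move; the robot and the scene stay as the last step left them, time stands still between calls to the robot, and variables do not carry over. Pictures are saved under pics/ and viewed, at most 10 in all, crops included, and the job is handed in when it is done.

Besides the shell and the picture viewer there is one more tool, called after "Call:" in YAML: its name, and indented under it one key for each argument. apply_moves: Moves the arm, as the interface text tells. Scaled input: -1 to 1 covers 0.05 m each way for a shift and 6 degrees each way for a turn. Its arguments: {"type":"object","properties":{"fingers":{"type":"array","items":{"type":"number"}},"travel":{"type":"array","items":{"type":"array","items":{"type":"number"}}},"rotation":{"type":"array","items":{"type":"array","items":{"type":"number"}}},"newtons":{"type":"number"}},"required":["fingers","travel","rotation"]}

```bash
mkdir -p pics; cat > h.py <<'E'
from workcell import *
import numpy as np, cv2
from scipy.spatial.transform import Rotation as R
def P(c):
    K=np.array([[c['fx'],0,c['cx']],[0,c['fy'],c['cy']],[0,0,1.]]); return K@np.asarray(c['extrinsics'])[:3]
def tri(obs):
    A=[]
    for M,(u,v) in obs: A+= [u*M[2]-M[0], v*M[2]-M[1]]
    x=np.linalg.svd(np.array(A))[2][-1]; return x[:3]/x[3]
def proj(M,p):
    x=M@np.append(p,1); return x[:2]/x[2]
E
python3 - <<'E'
from h import *
s=read_state(); print({k:np.round(v,3) for k,v in s.items()})
Ms={}; ims=[]
for n in ['side','top']:
    c=read_camera(n); Ms[n]=P(c); ims.append(c['image']); cv2.imwrite(f'pics/{n}0.png',c['image'][:,:,::-1])
    E=np.asarray(c['extrinsics']); print(n,np.round(-E[:3,:3].T@E[:3,3],3), c['fx'])
for t in ['case','hasp_hinge','hasp_end','lid_front','staple','screwdriver','multimeter','adapter','mug','jar','spool','board']:
    o=[]
    for n in Ms:
        r=tip_of(n,t)
        if r: o.append((Ms[n],r[0]['location'])); print(t,n,np.round(r[0]['location'],1),round(r[0]['p'],2))
    if len(o)==2:
        p=tri(o); print('   ',np.round(p,4),[np.round(proj(M,p)-l,1) for M,l in o])
E
```

```text
{'time': np.float64(0.0), 'q': array([-1.144,  0.265,  1.605, -0.   ,  1.274, -0.037]), 'joint_vel': array([-0.002, -0.001, -0.001, -0.   , -0.001, -0.001]), 'joint_torque': array([-3.0000e-03, -5.1511e+01, -3.6731e+01, -0.0000e+00,  1.3000e-02,
        0.0000e+00]), 'tool_pos': array([ 0.302, -0.603,  0.23 ]), 'tcp_rot': array([-3.055e+00, -7.220e-01,  1.000e-03]), 'wrist_force': array([-0.287, -0.48 , -0.666]), 'torque': array([ 0.042,  0.013, -0.011]), 'grip_force': np.float64(0.0), 'width': np.float64(1.004)}
side [0.007 0.947 1.099] 531.252964325173
top [0.341 0.045 1.35 ] 459.7517483970139
case side [264.8 214.7] 0.73
case top [279.7 194.5] 0.75
    [0.5176 0.0285 0.008 ] [array([-0.2, -0. ]), array([0.1, 0.3])]
hasp_hinge side [267.2 171.8] 0.96
hasp_hinge top [307.  174.3] 0.66
    [ 0.5535 -0.0502  0.0954] [array([-2.1, -0.3]), array([1.1, 2.7])]
hasp_end side [265.6 139.5] 0.79
hasp_end top [329. 160.] 0.58
    [ 0.5809 -0.1032  0.1643] [array([-1.3, -0.2]), array([0.7, 1.7])]
lid_front side [260.2 157.3] 0.72
lid_front top [281.7 177.6] 0.81
    [0.5297 0.0233 0.2128] [arr
[... 396 characters left out ...]
 -0.3321] [array([38.1,  2.5]), array([-26.6, -40.6])]
adapter side [207.2 211.8] 0.66
adapter top [414.9 282.9] 0.85
    [0.4485 0.0507 0.3585] [array([ 74.9, -86.5]), array([-143.1,  -77.4])]
mug side [219.6 359.1] 0.92
mug top [129.1 240.9] 0.55
    [0.3993 0.4715 0.0072] [array([1.5, 0.2]), array([-0.7, -1.4])]
jar side [146.3 331.8] 0.73
jar top [125.8 171.5] 0.63
    [ 0.6001  0.483  -0.0024] [array([-0.5, -0.1]), array([0.2, 0.5])]
spool side [272.2 133.3] 0.68
spool top [396. 138.] 0.82
    [ 0.6768 -0.3284 -0.0007] [array([-1.1, -0.1]), array([0.6, 1.5])]
board side [329.3 136.4] 0.95
board top [424.  198.5] 0.73
    [ 0.4953 -0.4016 -0.0054] [array([-0.2, -0. ]), array([0.1, 0.3])]
```

View pics/side0.png

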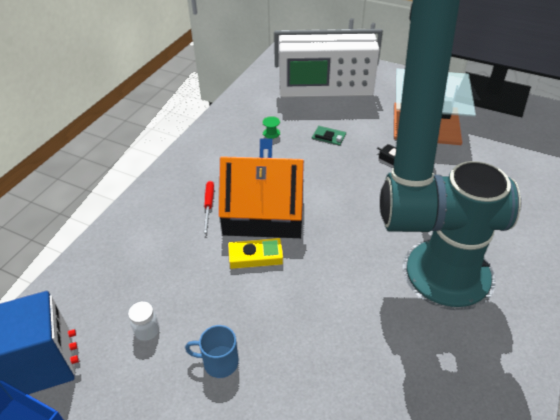

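View pics/top0.png

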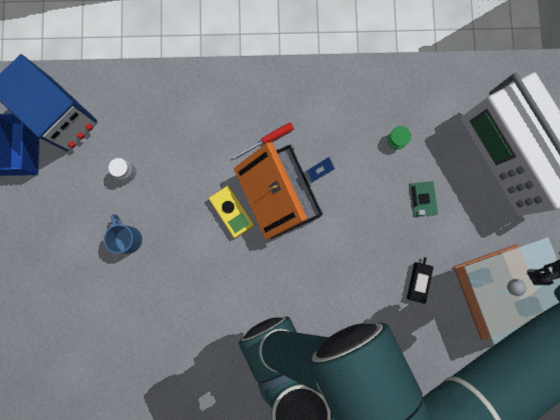

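The side and top views show an orange lid standing half open, with its staple at side (261,172) and top (273,187). The blue hasp leans outward, at side (266,148) and top (320,170). The screwdriver, multimeter and other items stand clear of the hasp side. Next I'll fit the case model to the detections.

```bash
cat >> h.py <<'E'
from scipy.optimize import least_squares
def case_pts(lid,h):
    d=np.array([-np.cos(lid),0,np.sin(lid)]); n=np.array([np.sin(lid),0,np.cos(lid)]); H=np.array([80,0,75.])
    hh=np.array([-86,0,99.]); e=np.array([np.cos(h),0,np.sin(h)])
    return {'case':np.zeros(3),'hasp_hinge':hh,'hasp_end':hh+90*e,'lid_front':H+160*d+22*n,'staple':H+121*d+38*n}
def w(p,c): # case mm -> world
    return np.array([c[0],c[1],0])+R.from_euler('z',c[2]).apply(np.asarray(p)/1000)
def fit(cams=('side','top'),x0=(0.518,0.0285,2.01,0.8,2.28),pmin=.4,fix=None):
    ob=[]
    for n in cams:
        M=P(read_camera(n))
        for t in case_pts(0,0):
            r=tip_of(n,t)
            if r and r[0]['p']>pmin: ob.append((n,t,M,np.array(r[0]['location'])))
    def f(v):
        v=np.array(v)
        if fix is not None: v=np.r_[fix,v]
        q=case_pts(v[3],v[4]); return np.concatenate([proj(M,w(q[t],v))-l for n,t,M,l in ob])
    s=least_squares(f,x0 if fix is None else x0[3:],loss='soft_l1',f_scale=2)
    r=f(s.x).reshape(-1,2)
    for o,e in zip(ob,r): print(o[0],o[1],np.round(e,1))
    return s.x if fix is None else np.r_[fix,s.x]
def toolrel(p): # world target TCP -> travel in tool axes (m)
    s=read_state(); return R.from_rotvec(s['tcp_rot']).inv().apply(np.asarray(p)-s['tool_pos'])
E
python3 - <<'E'
from h import *
v=fit(); print(np.round(v,4),np.degrees(v[2:]))
for k,p in case_pts(v[3],v[4]).items(): print(k,np.round(p),np.round(w(p,v),3))
np.save('v.npy',v)
a=R.from_rotvec(read_state()['tcp_rot']); print('tool axes in case frame\n',np.round((R.from_euler('z',-v[2])*a).as_matrix(),3))
for r in (135,):
  d=case_pts(v[3],v[4]); L=v[3]
  p=np.array([80,0,75])+r*np.array([-np.cos(L),0,np.sin(L)])+22*np.array([np.sin(L),0,np.cos(L)])+[0,50,0]
  print('contact case',p,'world',w(p,v),'travel mm',toolrel(w(p,v))*1000)
E
```

```text
side case [ 1.2 -2.3]
side hasp_hinge [0.8 0. ]
side hasp_end [-2.7 -2.6]
side lid_front [1.1 0.2]
side staple [-1.9 -1.1]
top case [-1.2  0.6]
top hasp_hinge [-0.9  2.5]
top hasp_end [ 0.4 -0. ]
top lid_front [ 0.4 -1.1]
top staple [-1.3  0.3]
[0.5226 0.026  1.9934 0.8781 2.3204] [114.21196922  50.30967676 132.94901493]
case [0. 0. 0.] [0.523 0.026 0.   ]
hasp_hinge [-86.   0.  99.] [ 0.558 -0.052  0.099]
hasp_end [-147.    0.  165.] [ 0.583 -0.108  0.165]
lid_front [ -5.   0. 212.] [0.525 0.021 0.212]
staple [ 32.   0. 192.] [0.51  0.055 0.192]
tool axes in case frame
 [[ 0.041 -0.999  0.   ]
 [-0.999 -0.041  0.   ]
 [-0.    -0.    -1.   ]]
contact case [ 10.71305182  50.         192.93353557] world [0.47262495 0.01527414 0.19293354] travel mm [ 429.54699727 -477.23637059   38.35029563]
```

Call:
apply_moves:
  fingers: [0,0,0,0,0,0,0,0,0,0,0,0]
  travel:
    - [0,0,-0.8]
    - [0.58,-0.7,0]
    - [0.58,-0.7,0]
    - [0.58,-0.7,0]
    - [0.58,-0.7,0]
    - [0.58,-0.7,0]
    - [0.58,-0.7,0]
    - [0.58,-0.7,0]
    - [0.58,-0.7,0]
    - [0.58,-0.7,0]
    - [0.58,-0.7,0]
    - [0.58,-0.7,0]
  rotation:
    - [0,0,0.39]
    - [0,0,0]
    - [0,0,0]
    - [0,0,0]
    - [0,0,0]
    - [0,0,0]
    - [0,0,0]
    - [0,0,0]
    - [0,0,0]
    - [0,0,0]
    - [0,0,0]
    - [0,0,0]

```text
time: 3.1
tool_pos: [0.435, -0.1199, 0.2717]
tcp_rot: [3.071, 0.659, 0.002]
wrist_force: [0.4, -0.7, -0.4]
width: -0.002
grip_force: 0.0
```

```bash
cat >> h.py <<'E'
def where(v):
    s=read_state(); q=R.from_euler('z',-v[2])
    print('t',s['time'],'tcp case mm',np.round(q.apply(s['tool_pos']-np.array([v[0],v[1],0]))*1000,1),'F case',np.round(q.apply(s['wrist_force']),1),'w',round(float(s['width']),2))
    print(np.round((q*R.from_rotvec(s['tcp_rot'])).as_matrix(),3))
E
python3 -c "
from h import *
where(np.load('v.npy'))"
```

```text
t 3.1 tcp case mm [-97.2 139.8 271.7] F case [-0.9 -0.1 -0.4] w -0.0
[[ 0.    -1.    -0.001]
 [-1.    -0.    -0.001]
 [ 0.001  0.001 -1.   ]]
```

Call:
apply_moves:
  fingers: [0,0,0,0,0,0,0,0,0,0,0]
  travel:
    - [0.6,-0.71,0]
    - [0.6,-0.71,0]
    - [0.6,-0.71,0]
    - [0,0,0.67]
    - [0,0,0.67]
    - [0,0.06,0.2]
    - [0,0.2,0.15]
    - [0,0.2,0.16]
    - [0,0.18,0.17]
    - [0,0.16,0.18]
    - [0,0.16,0.2]
  rotation:
    - [0,0,0]
    - [0,0,0]
    - [0,0,0]
    - [0,0,0]
    - [0,0,0]
    - [0,0,0]
    - [0,0,0]
    - [0,0,0]
    - [0,0,0]
    - [0,0,0]
    - [0,0,0]

```text
time: 4.2
tool_pos: [0.4939, -0.0327, 0.1513]
tcp_rot: [3.072, 0.658, 0.002]
wrist_force: [-1.2, 1.0, 0.9]
width: -0.004
grip_force: 0.8
```

```bash
python3 -c "
from h import *
v=np.load('v.npy');where(v)
c=read_camera('side');cv2.imwrite('pics/side1.png',cv2.resize(c['image'][90:270,180:360,::-1],None,fx=3,fy=3))
"
```

```text
t 4.2 tcp case mm [-41.7  50.3 151.3] F case [1.4 0.6 0.9] w -0.0
[[-0.001 -1.    -0.001]
 [-1.     0.001 -0.001]
 [ 0.001  0.001 -1.   ]]
```

View pics/side1.png

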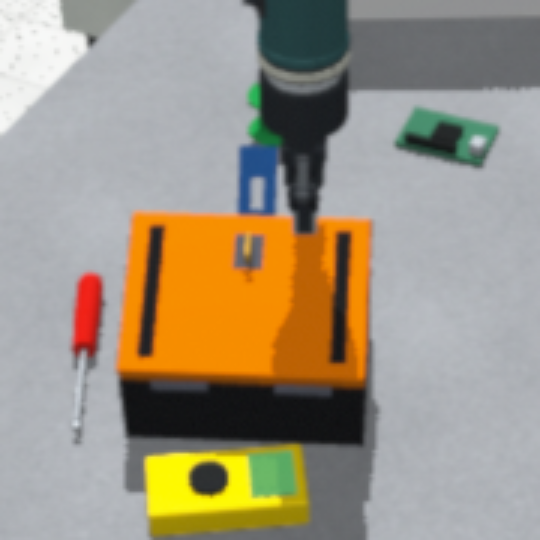

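The picture shows the shut fingers resting on the lid near its front edge (crop 305,230). The lid has followed down, clear of the staple (248,248). I'll continue the arc.

Call:
apply_moves:
  fingers: [0,0,0,0,0,0,0,0]
  travel:
    - [0,0.1,0.2]
    - [0,0.1,0.24]
    - [0,0.08,0.22]
    - [0,0.05,0.24]
    - [0,0,0.2]
    - [0,0,0.1]
    - [0,0,0.05]
    - [0,0,0]
  rotation:
    - [0,0,0]
    - [0,0,0]
    - [0,0,0]
    - [0,0,0]
    - [0,0,0]
    - [0,0,0]
    - [0,0,0]
    - [0,0,0]

```text
time: 5.05
tool_pos: [0.5003, -0.047, 0.0964]
tcp_rot: [3.07, 0.661, -0.002]
wrist_force: [-22.9, -0.3, 55.2]
width: -0.001
grip_force: 27.8
```

```bash
python3 -c "
from h import *
v=np.load('v.npy');where(v)
"
```

```text
t 5.05 tcp case mm [-57.4  50.3  96.4] F case [ 9.1 21.  55.2] w -0.0
[[ 0.001 -1.    -0.001]
 [-1.    -0.001  0.001]
 [-0.001  0.001 -1.   ]]
```

Call:
apply_moves:
  fingers: [0,0,0,0,0,0,0,0]
  travel:
    - [0,0,-0.7]
    - [0,0,-1]
    - [0,0,-0.6]
    - [0,0.86,0]
    - [0,0.86,0]
    - [0,0.86,0]
    - [1,0,0]
    - [0,0,0]
  rotation:
    - [0,0,0]
    - [0,0,0]
    - [0,0,0]
    - [0,0,0]
    - [0,0,0]
    - [0,0,0]
    - [0,0,0]
    - [0,0,0]

```text
time: 5.85
tool_pos: [0.6015, -0.1434, 0.2018]
tcp_rot: [-3.07, -0.657, -0.002]
wrist_force: [-0.7, 1.1, -0.0]
width: 0.003
grip_force: 0.0
```

```bash
python3 -c "
from h import *
v=np.load('v.npy');where(v)
u=fit(x0=np.r_[v[:3],0.02,v[4]]);print(np.round(u,4)); np.save('u.npy',u)
c=read_camera('side');cv2.imwrite('pics/side2.png',cv2.resize(c['image'][90:270,180:360,::-1],None,fx=3,fy=3))
"
```

```text
t 5.85 tcp case mm [-186.8   -2.4  201.8] F case [ 1.3  0.2 -0. ] w 0.0
[[-0.001 -1.     0.002]
 [-1.     0.001 -0.002]
 [ 0.002 -0.002 -1.   ]]
side case [-1.1 -0.8]
side hasp_hinge [-1.5  0.3]
side hasp_end [-1.1  1.7]
side lid_front [-0.6  0.7]
side staple [-2.7 -2.7]
top case [0.2 0.6]
top hasp_hinge [2.5 1.7]
top hasp_end [0.1 0.6]
top lid_front [-0.7  0.8]
top staple [1.4 2. ]
[ 0.5227  0.0281  1.9894 -0.0167  2.3338]
```

View pics/side2.png

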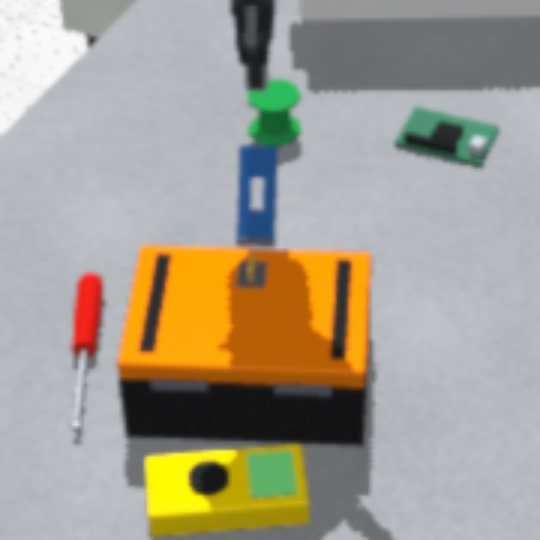

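The picture shows the lid shut flat, with the staple at crop (252,272). The hasp still leans out at (257,195), and the fingers are in line with it beyond its end (255,80). Next I'll push the hasp up toward upright.

Call:
apply_moves:
  fingers: [0,0,0,0,0,0,0,0,0]
  travel:
    - [0,0,0.6]
    - [0,0,0.6]
    - [0,-0.4,0]
    - [0,-0.4,0]
    - [0,-0.3,0]
    - [0,-0.3,-0.1]
    - [0,-0.3,-0.2]
    - [0,0,-0.2]
    - [0,0,-0.2]
  rotation:
    - [0,0,0]
    - [0,0,0]
    - [0,0,0]
    - [0,0,0]
    - [0,0,0]
    - [0,0,0]
    - [0,0,0]
    - [0,0,0]
    - [0,0,0]

```text
time: 7.4
tool_pos: [0.5636, -0.0654, 0.1806]
tcp_rot: [3.071, 0.661, 0.002]
wrist_force: [0.5, -0.5, -0.3]
width: 0.002
grip_force: 0.0
```

```bash
python3 -c "
from h import *
u=np.load('u.npy');where(u)
c=read_camera('side');cv2.imwrite('pics/side3.png',cv2.resize(c['image'][90:270,180:360,::-1],None,fx=3,fy=3))
x=fit(x0=np.r_[u[:3],0,1.6],fix=u[:3]);print(x)
"
```

```text
t 7.4 tcp case mm [-102.     0.7  180.6] F case [-0.7 -0.2 -0.3] w 0.0
[[ 0.006 -1.    -0.001]
 [-1.    -0.006 -0.001]
 [ 0.001  0.001 -1.   ]]
side case [-1.2  0.4]
side hasp_hinge [-0.8 -2.6]
side hasp_end [-3.7  1. ]
side lid_front [-1.8  1. ]
side staple [-1.8 -0.4]
top case [0.8 0.6]
top hasp_hinge [ 30.6 -18.4]
top hasp_end [ 0.4 -0.7]
top lid_front [-3.1 -1.5]
top staple [-0.4  0.6]
[0.52271581 0.0280878  1.98938647 0.0057477  1.58577472]
```

View pics/side3.png

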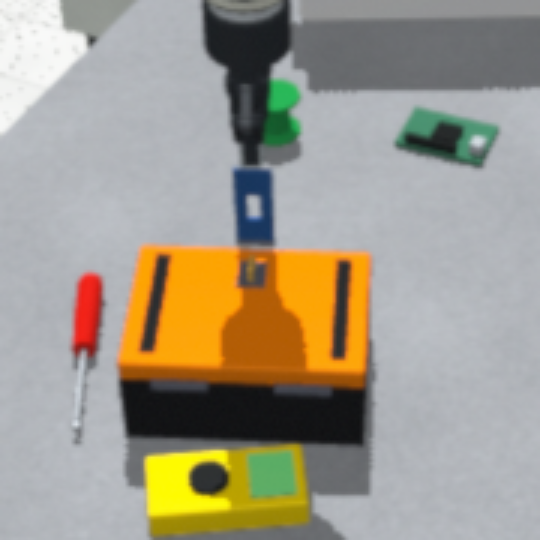

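The hasp is upright (crop 253,205) with the fingers behind it at (250,155). Next I'll swing it over along an arc.

Call:
apply_moves:
  fingers: [0,0,0,0,0,0,0,0,0,0,0]
  travel:
    - [0,0,0.25]
    - [0,-0.2,-0.04]
    - [0,-0.2,-0.04]
    - [0,-0.2,0.06]
    - [0,-0.2,0.06]
    - [0,-0.18,0.09]
    - [0,-0.18,0.09]
    - [0,-0.18,0.14]
    - [0,-0.18,0.14]
    - [0,-0.16,0.12]
    - [0,-0.16,0.12]
  rotation:
    - [0,0,0]
    - [0,0,0]
    - [0,0,0]
    - [0,0,0]
    - [0,0,0]
    - [0,0,0]
    - [0,0,0]
    - [0,0,0]
    - [0,0,0]
    - [0,0,0]
    - [0,0,0]

```text
time: 9.15
tool_pos: [0.525, 0.0185, 0.1285]
tcp_rot: [-3.071, -0.659, 0.001]
wrist_force: [0.2, -0.2, 0.8]
width: 0.002
grip_force: 0.2
```

```bash
python3 -c "
from h import *
u=np.load('u.npy');where(u)
c=read_camera('side');cv2.imwrite('pics/side4.png',cv2.resize(c['image'][90:270,180:360,::-1],None,fx=3,fy=3))
"
```

```text
t 9.15 tcp case mm [ -9.7   1.8 128.5] F case [-0.2 -0.1  0.8] w 0.0
[[ 0.004 -1.     0.   ]
 [-1.    -0.004  0.001]
 [-0.001 -0.    -1.   ]]
```

View pics/side4.png

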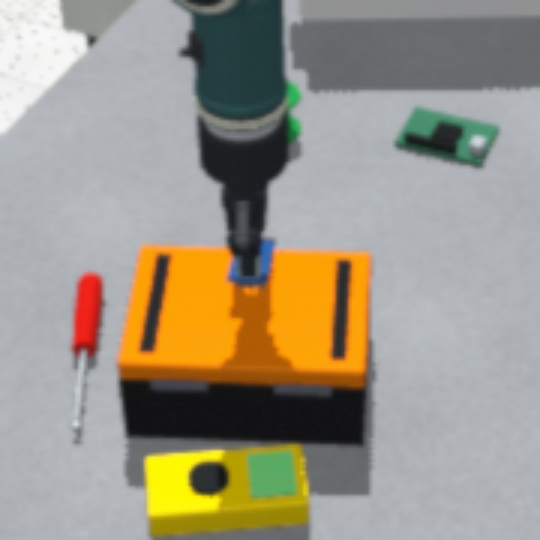

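The hasp has swung over onto the staple side, with its pad under the fingertips (crop 250,275). Now I'll press it down.

Call:
apply_moves:
  fingers: [0,0,0,0,0,0,0]
  travel:
    - [0,-0.06,0.15]
    - [0,-0.04,0.15]
    - [0,0,0.15]
    - [0,0,0.12]
    - [0,0,0.1]
    - [0,0,0.05]
    - [0,0,0]
  rotation:
    - [0,0,0]
    - [0,0,0]
    - [0,0,0]
    - [0,0,0]
    - [0,0,0]
    - [0,0,0]
    - [0,0,0]

```text
time: 9.9
tool_pos: [0.5239, 0.0224, 0.0996]
tcp_rot: [-3.071, -0.659, 0.001]
wrist_force: [-18.4, -0.0, 41.5]
width: 0.002
grip_force: 21.1
```

```bash
python3 -c "
from h import *
u=np.load('u.npy');where(u)
"
```

```text
t 9.9 tcp case mm [-5.6  1.2 99.6] F case [ 7.5 16.8 41.5] w 0.0
[[ 0.004 -1.     0.001]
 [-1.    -0.004  0.001]
 [-0.001 -0.001 -1.   ]]
```

Call:
apply_moves:
  fingers: [0,0,0,0,0,0,0,0]
  travel:
    - [0,0,0.06]
    - [0,0,0]
    - [0,0,-0.4]
    - [0,0,-1]
    - [0,0,-1]
    - [0,0.9,0]
    - [0,0.9,0]
    - [0,0.9,0]
  rotation:
    - [0,0,0]
    - [0,0,0]
    - [0,0,0]
    - [0,0,0]
    - [0,0,0]
    - [0,0,0]
    - [0,0,0]
    - [0,0,0]

```text
time: 10.7
tool_pos: [0.5798, -0.1021, 0.211]
tcp_rot: [3.071, 0.66, 0.003]
wrist_force: [0.1, 0.7, -0.8]
width: 0.002
grip_force: 0.0
```

```bash
python3 -c "
from h import *
u=np.load('u.npy');where(u)
a=read_camera('side')['image'][120:240,200:320,::-1];b=read_camera('top')['image'][110:250,200:360,::-1]
cv2.imwrite('pics/end.png',np.hstack([cv2.resize(a,(390,390)),cv2.resize(b,(400,390))]))
print(fit(x0=np.r_[u[:3],0,0.05],fix=u[:3])[3:])
"
```

```text
t 10.7 tcp case mm [-142.2    0.7  211. ] F case [ 0.6 -0.4 -0.8] w 0.0
[[ 0.005 -1.    -0.001]
 [-1.    -0.005 -0.002]
 [ 0.002  0.001 -1.   ]]
side case [1.2 1.5]
side hasp_hinge [-3.1  0.1]
side hasp_end [-1.9 -0. ]
side lid_front [-0.7  0.3]
side staple [-0.9 -0.8]
top case [ 0.7 -2.2]
top hasp_hinge [-1.2  4.1]
top hasp_end [-0.8  3.8]
top lid_front [ 1.4 -0.6]
top staple [1.6 0.8]
[-0.04197109 -0.1187899 ]
```

View pics/end.png

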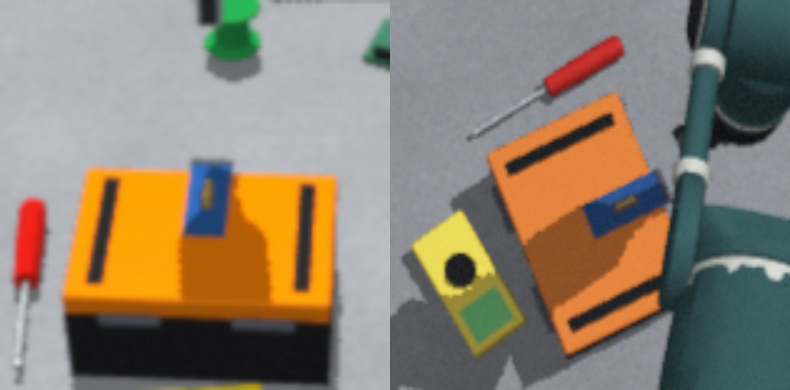

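The hasp lies flat with the brass staple showing through its slot (side crop 208,193; top crop 625,203). The lid is shut, the loose things haven't moved, and the arm is clear.

```bash
python3 -c "
from workcell import *
print(finish_job())"
```

```text
the job is handed in; nothing more can be done
None
```

The job is handed in at about 11 s: I pushed the lid fully shut, then swung the hasp over the staple and pressed it flat, and nothing else on the bench was touched.

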